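# Test the lift spring of a printer's paper tray

## Task

The lift spring under one front corner of this printer paper tray has just been replaced, the corner beside the paper-level pointer; test it. With the fingertips press down on the cork pad at that corner of the sprung lift plate until the pointer on the tray's front panel is level with the long line of its scale, keep it there for a full second without driving the plate on down to the bottom, then let go so that the plate springs right back up. Do not press the pad at the other corner, do not lift or shift the tray, and leave the other things where they are.

Things in the scene. Friction and masses are not known exactly. Their poses are not given: they have to be found in the camera images.
- tray: Paper tray of an office printer, about 1.2 kg, loose on the bench: grey open tub 330 (its x) x 236 (its y) mm, walls 55 mm high; at its +x end, away from the robot, a white front panel 256 mm wide, 78 high, 12 thick. Origin at the centre of the tub's underside, z up. Its front half holds the sprung metal lift plate; its rear half has black paper guides up to 43 mm high.
- plate: Metal lift plate, 168 x 188 mm, with a cork pad on each front corner over a spring. Origin on its rear hinge (20 mm behind the tray's origin, 14 mm up), x along the plate to its front edge, z its normal. At rest it slopes up 0.22 rad towards the front panel; it hinges down and can twist a little from corner to corner.
- pad_gauge_top (a point): Centre of the upper face of the cork pad at the pointer's corner (tray's +y side): the place to press. At rest 116 mm ahead of the tray's origin along its x, 72 mm to +y, 49 mm above the bench, sloping with the plate. The front panel's inner face is 49 mm ahead, the side wall 43 mm beside.
- pad_gauge: That same cork pad, 40 x 44 x 4 mm; origin at the centre of its underside. Pressed at its centre it takes about 8 N to bring the pointer to the long line; the pad's centre has then sunk about 21 mm, to 28 mm above the bench, and moved some 3 mm forward. It sinks about 0.8 mm per mm of pointer fall; the springs push back harder the further it goes.
- plate_hinge (a joint): Turn (rad) of the lift plate's hinge shaft, which carries the pointer's arm: 0 at rest with the plate up, grows as the plate goes down, about 0.128 when the pointer is level with the long line, 0.20 at the bottom stop. It is read also while the fingers touch the tray.
- pad_plain: The like cork pad at the other front corner (tray's -y side), which has no pointer: not to be pressed. Origin at the centre of its underside.
- pointer (a point): Tip of the black pointer: an arm on the +y end of the plate's hinge shaft, running forward between the plate and the +y side wall and out through an upright slot in the front panel, where a bar 3 mm high points to the tray's -y over the scale. At rest at the top short mark, 59 mm above the bench; falls as the plate is pressed, at most 41 mm (bottom stop).
- full_line (a point): Point on the long black line of the scale on the front panel's outer face (line 2.8 mm thick, on both sides of the slot), 33 mm above the bench, 26 mm below the top short mark; marks are 6.5 mm apart. The pointer is level with it when both points have the same height.
- roller: spare pick-up roller in a black bracket, 30 x 60 x 29 mm, loose in the rear part of the tray; a bystander; origin at its underside
- screwdriver: red-handled screwdriver lying beside the tray; a bystander; origin at its underside
- tape: roll of yellow tape, 68 mm across, 19 mm high, lying near the tray's front panel; a bystander; origin at its underside
- grease: small white jar with a black cap, 44 mm across, 48 mm high, standing beside the tray; a bystander; origin at its underside
- pliers: black-handled pliers, about 160 mm long, 13 mm high; a bystander; origin at their underside
- mouse: red and black computer mouse, 98 x 56 x 30 mm; a bystander; origin at its underside
- discs: open spindle of discs, 124 mm across, 80 mm high; a bystander; origin at its underside

How it is judged (in metres and radians):
On the way:
1. the fingers press the pad at the pointer's corner and the pointer stays level with the long line (within 4 mm) for 0.8 s (z of pointer in the frame of tray between 0.029 and 0.037 m and contact force between pad_gauge and the fingers above 1 N), for 0.8 s.
At the end, for the whole second after the job is handed in: After the pointer was held level with the long line (within 4 mm) by fingers on the pad of its corner, the plate has sprung back: the pointer is within 4 mm of its place of rest at the top mark, nothing touches the plate, and the tray stands within 15 mm of where it was (z of pointer in the frame of tray above 0.055 m and contact force between plate and anything else below 0.3 N and linear speed of plate below 0.02 m/s and distance of tray from where it was at the start of the episode below 0.015 m and height (world z) of tray below 0.006 m).
It fails at once if the plate is driven down towards its bottom stop (pointer more than 8 mm below the long line) (z of pointer in the frame of tray below 0.025 m).
It fails at once if the pad at the other corner is pressed (contact force between pad_plain and the fingers above 1 N).
It fails at once if the tray is shifted by more than 15 mm (distance of tray from where it was at the start of the episode above 0.015 m).
It fails at once if the tray is lifted (height (world z) of tray above 0.006 m).
It fails at once if one of the other things is moved by more than 20 mm (distance of any of roller, screwdriver, tape, grease, pliers, mouse, discs from where it was at the start of the episode above 0.02 m).
It also fails if it takes over 35 s, if anything falls off the work surface, if the arm or the gripper's body presses on something with over 40 N, if the wrist force passes 120 N, or if a joint passes its speed limit or range.

## Robot

A 7-joint arm with a two-finger parallel gripper is mounted at the origin on the work surface. World frame = base frame: x ahead of the robot, y to its left, z up, the work surface at z = 0. Lengths are in mm, angles in rad, forces in N, time in s.
With the tool pointing down it reaches from about 400 to 875 mm from the base axis. Payload 4.4 kg.
Tool frame: the origin (TCP) lies at the very end of the fingers, on their centre line; the grasp point (between the pads) lies 19 mm behind it; z points along the fingers, x is the direction in which the jaws open and shut, and the axes are right-handed (so a half turn about z gives the same grasp; the last joint's range is limited). The gripper opens to 85 mm and grips with 20 to 120 N. Pads are 22 mm wide; open, the fingers measure 114 mm over their backs; the gripper's body (76 mm by 85 mm) begins 54 mm behind the grasp point. The pads swing forward as they close: fully open they stand 13 mm farther back than shut.
Start: joints at [1.175, 0.628, 0.038, 1.517, -0.027, 0.996, -0.02], TCP at [210.533, -614.975, 231.313] pointing down, gripper open.
Joint ranges: [-3.06, 3.06], [-0.37, 2.12], [-1.25, 1.32], [0.18, 2.47], [-1.1, 4.24], [0.23, 1.98], [-2.94, 2.94]. Speed limits (rad/s): [2.57, 2.57, 3.14, 3.14, 3.14, 3.14, 3.14].

## Interface

Orientations are given as [roll, pitch, yaw] about the fixed x, y, z axes, in that order (R = Rz(yaw) Ry(pitch) Rx(roll)).
In Python, from cell import * gives the robot as it stands. The module is installed in compiled form; this text tells all that it offers.
- The arm moves only by the tool play_rows, never from a script. Its argument "targets" is a list of rows, each an object with "slide": the shift along the tool's x, y, z in mm, a list of three; "turn": the turn, a rotation vector about the tool's x, y, z in degrees, a list of three; "hand": the finger opening in mm, from 0 to 85.4. A call has 1 to 5 rows; each row shifts and turns the commanded pose from where the row before left it, along the tool's axes as they then stand; what a row does not reach is not made up. A row lasts 1/8 s, in which the tool goes at most 62.5 mm and 10.7 degrees, less where a joint would pass 70% of its speed; a pose out of reach is approached as far as the arm can. A call is refused whole if a number of a shift passes 62.5 or a number of a turn 10.7, either way. A call with a gripper value outside its range is refused whole. The fingers move at their own pace and stop on an object; the grip force is fixed at half the most. Time passes only in rows, so rows that do not move let the fingers close. It gives the time, the measured TCP pose, the force and the opening at its end, in the units of the state.
- read_state(): the state, without advancing time (a new reading comes with each control period).
- get_image(name): name is "side" or "top"; returns (picture, depth): 420x560x3 uint8, blue, green, red; 420x560 float32, mm along the optical axis (not along the pixel's ray), 0 where there is no reading.
- calibration(name): a dict with "K" (3x3 intrinsics, pixels), "R" (3x3) and "t" (3): a world point X has camera coordinates R X + t. Camera axes: x right, y down, z forward; pixel columns grow to the right and rows downward; lengths in mm; the calibration is good to about 2 mm. A picture is of the moment at which its call begins. calibration takes no time and is no camera call.
- finish_job(): hands the job in, once; it reports no verdict.
The state is a dict: "clock": time; "qpos": joint angles; "qd": joint speeds; "tau": joint torques, N m; "eef_pos": TCP position; "tool_rot": TCP orientation; "force": force on the tool from outside, world axes, zero at the start; "torque": the same for the moment, N m; "width": finger opening in mm.
Only numpy, scipy, OpenCV 4.12 (cv2) and the standard library are available. Lean on these libraries where they do the work, as an engineer would, in place of code of your own. Each camera call takes 0.05 s, during which the arm holds its last target.

## Working session

There is one attempt and no reset: what is moved stays moved. The work goes in short steps, Python scripts to look and compute and a tool call to move; the robot and the scene stay as the last step left them, time stands still between calls to the robot, and variables do not carry over. Pictures are saved under pics/ and viewed, and the job is handed in when it is done.

Besides the shell and the picture viewer there is one more tool, called after "Call:" as name([rows], argument=value, ...), one row to a line, values as JSON. play_rows: Moves the arm, as the interface text tells. Its arguments: {"type":"object","properties":{"targets":{"type":"array"}},"required":["targets"]}

```bash
mkdir -p pics; python3 - <<'E'
from cell import *
import cv2,numpy as np
s=read_state();print({k:np.round(v,3) for k,v in s.items()})
for n in("side","top"):
    p,d=get_image(n);cv2.imwrite(f"pics/{n}0.png",p);np.savez(f"{n}0.npz",p=p,d=d)
    c=calibration(n);print(n,c)
E
```

```text
{'clock': np.float64(0.0), 'qpos': array([ 1.175,  0.629,  0.038,  1.518, -0.027,  0.996, -0.02 ]), 'qd': array([-0.001, -0.   , -0.   , -0.   , -0.   ,  0.002, -0.001]), 'tau': array([ 1.0000e-03, -5.6342e+01,  1.2260e+00, -1.9345e+01,  1.1000e-02,
        1.1000e-02, -0.0000e+00]), 'eef_pos': array([ 210.336, -614.347,  230.365]), 'tool_rot': array([ 3.142e+00,  2.000e-03, -1.241e+00]), 'force': array([-0.411,  0.067,  0.399]), 'torque': array([0.012, 0.043, 0.046]), 'width': np.float64(85.447)}
side {'K': array([[448.90506743,   0.        , 275.09339027],
       [  0.        , 448.90506743, 209.82441706],
       [  0.        ,   0.        ,   1.        ]]), 'R': array([[-9.78686152e-01, -2.05361600e-01,  1.70722593e-04],
       [-1.40725934e-01,  6.70047808e-01, -7.28856739e-01],
       [ 1.49564794e-01, -7.13346022e-01, -6.84666214e-01]]), 't': array([ 553.19750836,  127.21712951, 1101.9005655 ])}
top {'K': array([[506.96522262,   0.        , 282.88040455],
       [  0.        , 506.96522262, 207.3006936 ],
       [  0.        ,   0.        ,   1.        ]]), 'R': array([[-0.01170671, -0.99978984,  0.01682955],
       [-0.9896572 ,  0.00917827, -0.14315859],
       [ 0.14297404, -0.0183314 , -0.98955666]]), 't': array([  12.14935149,  590.44476071, 1334.401849  ])}
```

View pics/side0.png

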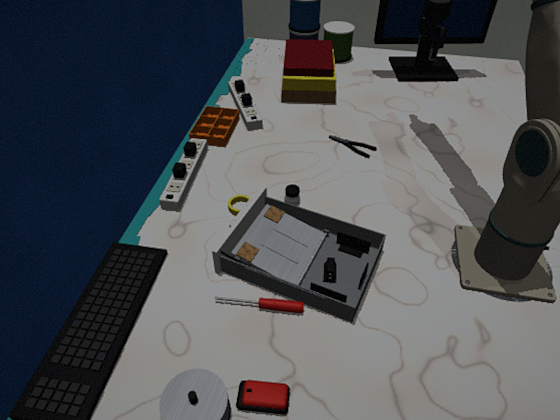

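View pics/top0.png

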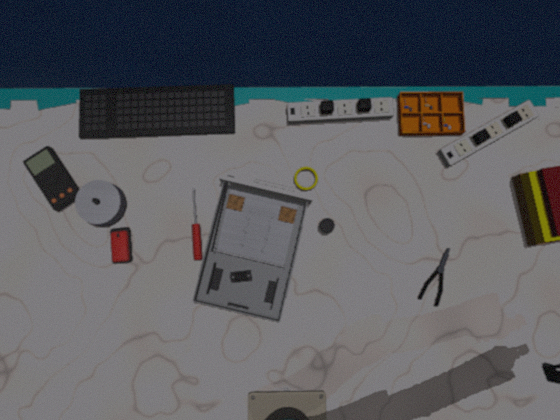

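The top view (up = +x, left = +y) shows the front panel at the top. The gauge pad (+y) is at about (235,203) and the plain pad at (288,214). In the side view the gauge pad is at about (246,253) and the plain pad at (274,214).

```bash
cat > h.py <<'E'
import numpy as np,cv2
from cell import *
def ray(n,u,v):
    c=calibration(n);K,R,t=map(np.array,(c['K'],c['R'],c['t']))
    return -R.T@t, R.T@np.linalg.inv(K)@np.array([u,v,1.])
def onz(n,u,v,z):
    o,d=ray(n,u,v);return o+d*(z-o[2])/d[2]
def dep(n,u,v,d):
    o,r=ray(n,u,v);return o+r*d
def tri(a,b):
    o1,d1=ray('top',*a);o2,d2=ray('side',*b)
    s=np.linalg.lstsq(np.c_[d1,-d2],o2-o1,rcond=None)[0]
    p,q=o1+d1*s[0],o2+d2*s[1];return (p+q)/2,np.linalg.norm(p-q)
def pads(n,p,box):
    x0,y0,x1,y1=box
    h=cv2.cvtColor(p,cv2.COLOR_BGR2HSV)
    m=cv2.inRange(h,(6,80,60),(22,255,255));mm=np.zeros_like(m);mm[y0:y1,x0:x1]=m[y0:y1,x0:x1]
    k,l,st,ce=cv2.connectedComponentsWithStats(mm)
    return [(ce[i],st[i],l==i) for i in range(1,k) if st[i,4]>40]
E
python3 - <<'E'
from h import *
np.set_printoptions(suppress=True,precision=1)
C={}
for n,b in(("top",(200,180,310,240)),("side",(225,195,300,270))):
    f=np.load(n+"0.npz");p,d=f['p'],f['d']
    C[n]=pads(n,p,b)
    for c,s,m in C[n]:
        print(n,c,s,'onz49',onz(n,*c,49),'depth',dep(n,*c,np.median(d[m])))
    x0,y0,x1,y1=(190,165,325,330) if n=="top" else (205,185,395,325)
    cv2.imwrite(f"pics/{n}0z.png",cv2.resize(p[y0:y1,x0:x1],None,fx=4 if n=="side" else 3.6,fy=4 if n=="side" else 3.6,interpolation=cv2.INTER_CUBIC))
E
```

```text
top [235.  202.3] [227 195  17  16 201] onz49 [604.3 135.2  49. ] depth [604.2 135.2  49.6]
top [286.9 214.4] [279 207  17  16 207] onz49 [570.1  -4.4  49. ] depth [570.1  -4.4  49.3]
side [274.  213.3] [264 205  21  17 200] onz49 [569.   -3.6  49. ] depth [568.9  -3.1  49.5]
side [247.2 251.5] [236 242  23  20 244] onz49 [603.9 137.3  49. ] depth [603.8 137.7  49.4]
```

Both views agree on the pads to within 2 mm. Their spacing comes out at 144 mm, which is the expected 2×72, and their height at 49 mm. The tray yaw is about −0.24 rad and the gauge pad is at (604,136). I'll close the fingers and travel over there at height.

Call:
play_rows([
  {"slide": [-38, -40, 0], "turn": [0, 0, 0], "hand": 0},
  {"slide": [-38, -40, 0], "turn": [0, 0, 0], "hand": 0},
  {"slide": [-38, -40, 0], "turn": [0, 0, 0], "hand": 0},
  {"slide": [-38, -40, 0], "turn": [0, 0, 0], "hand": 0},
  {"slide": [-38, -40, 0], "turn": [0, 0, 0], "hand": 0},
])

```text
clock: 0.72
eef_pos: [338.8, -368.7, 231.2]
tool_rot: [-3.141, 0.0, -1.241]
force: [2.3, 0.0, -0.5]
width: 0.2
```

Call:
play_rows([
  {"slide": [-38, -40, 0], "turn": [0, 0, 0], "hand": 0},
  {"slide": [-38, -40, 0], "turn": [0, 0, 0], "hand": 0},
  {"slide": [-38, -40, 0], "turn": [0, 0, 0], "hand": 0},
  {"slide": [-38, -40, 0], "turn": [0, 0, 0], "hand": 0},
  {"slide": [-38, -40, 0], "turn": [0, 0, 0], "hand": 0},
])

```text
clock: 1.35
eef_pos: [466.4, -124.3, 231.2]
tool_rot: [3.141, -0.0, -1.241]
force: [1.1, 0.1, 0.0]
width: -0.1
```

Call:
play_rows([
  {"slide": [-38, -40, 0], "turn": [0, 0, 0], "hand": 0},
  {"slide": [-38, -40, 0], "turn": [0, 0, 0], "hand": 0},
  {"slide": [-38, -40, 0], "turn": [0, 0, 0], "hand": 0},
  {"slide": [-38, -40, 0], "turn": [0, 0, 0], "hand": 0},
  {"slide": [-38, -40, 0], "turn": [0, 0, 0], "hand": 0},
])

```text
clock: 1.98
eef_pos: [594.1, 120.1, 231.0]
tool_rot: [3.141, -0.0, -1.241]
force: [0.9, -0.9, -0.9]
width: -0.1
```

Call:
play_rows([
  {"slide": [0, 0, 0], "turn": [0, 0, 8.2], "hand": 0},
  {"slide": [0, 0, 0], "turn": [0, 0, 8.2], "hand": 0},
  {"slide": [0, 0, 0], "turn": [0, 0, 8.2], "hand": 0},
  {"slide": [0, 0, 0], "turn": [0, 0, 8.2], "hand": 0},
  {"slide": [0, 0, 0], "turn": [0, 0, 0], "hand": 0},
])

```text
clock: 2.6
eef_pos: [593.3, 118.7, 230.9]
tool_rot: [3.141, -0.001, -1.812]
force: [0.9, 0.0, -0.3]
width: 0.5
```

```bash
cat > go.py <<'E'
from h import *
import sys
from scipy.spatial.transform import Rotation as Ro
s=read_state();R=Ro.from_euler('xyz',s['tool_rot']).as_matrix()
t=np.array(list(map(float,sys.argv[1:4])))
print('clock',s['clock'],'pos',np.round(s['eef_pos'],1),'rot',np.round(s['tool_rot'],3),'F',np.round(s['force'],2),'q7',round(s['qpos'][6],2),'slide',np.round(R.T@(t-s['eef_pos']),1))
E
python3 go.py 604 136 120
```

```text
clock 2.6 pos [593.3 118.7 230.9] rot [ 3.141e+00 -1.000e-03 -1.812e+00] F [ 0.85  0.02 -0.3 ] q7 -1.98 slide [-19.4  -6.3 110.9]
```

Call:
play_rows([
  {"slide": [-19.4, -6.3, 0], "turn": [0, 0, 0], "hand": 0},
  {"slide": [0, 0, 50], "turn": [0, 0, 0], "hand": 0},
  {"slide": [0, 0, 50], "turn": [0, 0, 0], "hand": 0},
  {"slide": [0, 0, 50], "turn": [0, 0, 0], "hand": 0},
  {"slide": [0, 0, 0], "turn": [0, 0, 0], "hand": 0},
])

```text
clock: 3.22
eef_pos: [600.9, 135.3, 77.6]
tool_rot: [3.133, -0.004, -1.811]
force: [-0.3, -0.1, 0.2]
width: -0.3
```

```bash
python3 go.py 604 136 58; python3 - <<'E'
from h import *
for n,(x0,y0,x1,y1) in(("top",(190,160,325,260)),("side",(200,170,340,275))):
    p,d=get_image(n);cv2.imwrite(f"pics/{n}1.png",cv2.resize(p[y0:y1,x0:x1],None,fx=5.6,fy=5.6,interpolation=cv2.INTER_CUBIC))
E
```

```text
clock 3.225 pos [600.9 135.3  77.6] rot [ 3.133 -0.004 -1.811] F [-0.29 -0.1   0.16] q7 -1.98 slide [-1.5 -3.  19.6]
```

View pics/top1.png

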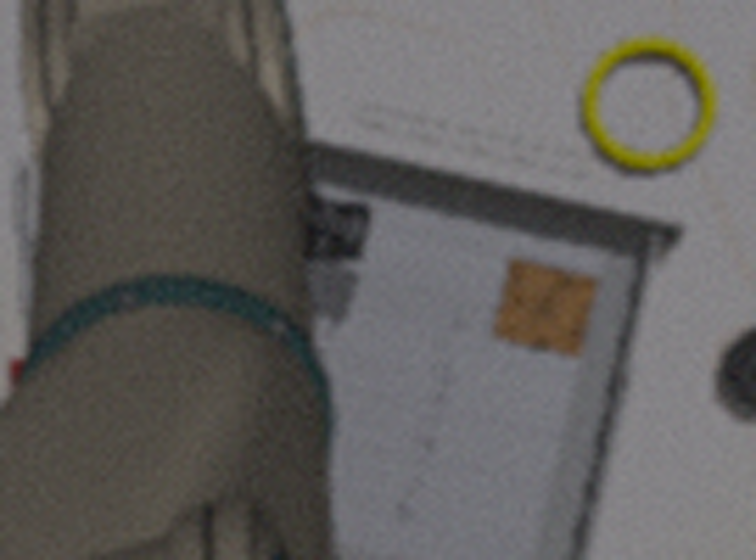

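View pics/side1.png

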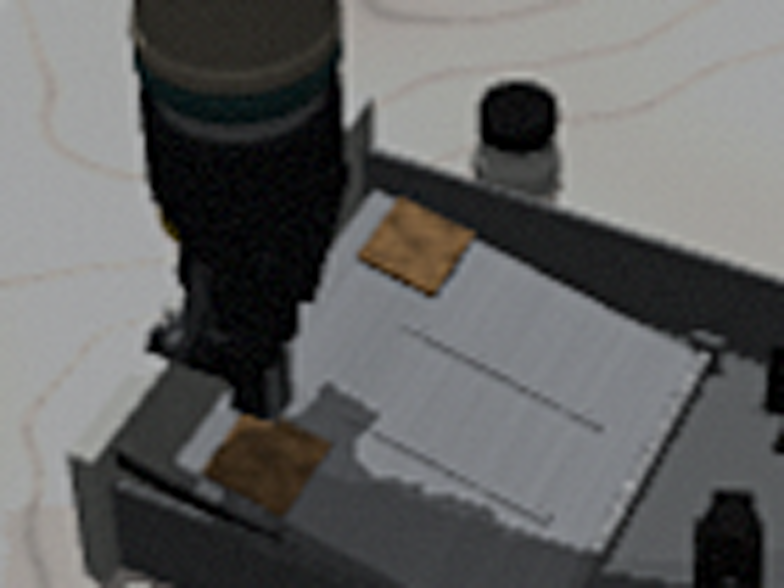

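Both views show the fingers above the gauge pad. In the side crop, a dark part sticks out left of the fingers at about (160,340), so I'll check its height against the 78 mm panel.

```bash
python3 - <<'E'
from h import *
np.set_printoptions(suppress=True,precision=0)
p,d=get_image("side")
P=lambda u,v:dep("side",u,v,d[v,u])
o=np.array([604,136,0]);ex=np.array([.971,-.237,0]);ey=np.array([.237,.971,0])
for cu,cv in((155,340),(165,335),(180,345),(200,350),(215,360),(230,365),(250,400),(265,405),(280,400),(200,300),(250,340)):
    u,v=round(200+cu/5.6),round(170+cv/5.6);X=P(u,v);print((cu,cv),p[v,u],X,'tray-rel',(X-o)@ex,(X-o)@ey)
E
python3 go.py 604 136 58
```

```text
(155, 340) [26 22 21] [626. 193. 171.] tray-rel 7.259526695805967 60.885528659783986
(165, 335) [58 57 55] [623. 194. 175.] tray-rel 4.433166029470835 61.00227933704804
(180, 345) [20 17 14] [615. 198. 175.] tray-rel -3.8106589880102244 62.95033920554215
(200, 350) [14 13 12] [607. 196. 174.] tray-rel -10.950810682270864 58.80941025141668
(215, 360) [4 0 4] [606. 188. 160.] tray-rel -10.46398401897288 50.95551186443384
(230, 365) [3 4 7] [603. 177. 147.] tray-rel -10.695339671714192 39.68520166224968
(250, 400) [7 8 9] [603. 151. 100.] tray-rel -4.444569431124403 14.489839759615965
(265, 405) [31 31 27] [601. 144.  90.] tray-rel -5.21977662643384 7.273929107537525
(280, 400) [36 36 35] [595. 140.  90.] tray-rel -9.87109908795915 1.4245033928747284
(200, 300) [18 16 13] [611. 180. 182.] tray-rel -3.6958556544843963 44.87722110543866
(250, 340) [12  5 10] [602. 150. 132.] tray-rel -5.573712785863694 13.500366426628483
clock 3.375 pos [606.  136.1  83.3] rot [-3.139e+00  2.000e-03 -1.813e+00] F [ 0.48 -0.7   0.64] q7 -1.98 slide [ 0.7  2.  25.3]
```

The part is the finger linkage, about 95 mm above the tips, so it clears the panel and side wall. I'll let the arm settle, then come down slowly.

Call:
play_rows([
  {"slide": [0, 0, 0], "turn": [0, 0, 0], "hand": 0},
  {"slide": [0, 0, 10], "turn": [0, 0, 0], "hand": 0},
  {"slide": [0, 0, 10], "turn": [0, 0, 0], "hand": 0},
  {"slide": [0, 0, 0], "turn": [0, 0, 0], "hand": 0},
  {"slide": [0, 0, 0], "turn": [0, 0, 0], "hand": 0},
])

```text
clock: 4.0
eef_pos: [604.3, 135.8, 61.1]
tool_rot: [3.141, -0.0, -1.814]
force: [0.8, 0.4, 0.4]
width: 0.3
```

```bash
python3 go.py 604 136 51
```

```text
clock 4.0 pos [604.3 135.8  61.1] rot [ 3.141 -0.    -1.814] F [0.82 0.39 0.37] q7 -1.98 slide [-0.1  0.4 10.1]
```

Call:
play_rows([
  {"slide": [0, 0, 5], "turn": [0, 0, 0], "hand": 0},
  {"slide": [0, 0, 4], "turn": [0, 0, 0], "hand": 0},
  {"slide": [0, 0, 4], "turn": [0, 0, 0], "hand": 0},
  {"slide": [0, 0, 4], "turn": [0, 0, 0], "hand": 0},
  {"slide": [0, 0, 0], "turn": [0, 0, 0], "hand": 0},
])

```text
clock: 4.62
eef_pos: [605.5, 135.8, 44.6]
tool_rot: [-3.14, 0.001, -1.814]
force: [1.8, -0.3, 3.9]
width: -0.4
```

Call:
play_rows([
  {"slide": [0, 0, 3], "turn": [0, 0, 0], "hand": 0},
  {"slide": [0, 0, 3], "turn": [0, 0, 0], "hand": 0},
  {"slide": [0, 0, 2], "turn": [0, 0, 0], "hand": 0},
  {"slide": [0, 0, 0], "turn": [0, 0, 0], "hand": 0},
  {"slide": [0, 0, 0], "turn": [0, 0, 0], "hand": 0},
])

```text
clock: 5.25
eef_pos: [605.9, 135.8, 37.0]
tool_rot: [-3.139, 0.001, -1.814]
force: [3.2, -0.7, 6.6]
width: 0.3
```

```bash
python3 go.py 604 136 30; python3 - <<'E'
from h import *
for n,(x0,y0,x1,y1) in(("side",(200,170,340,275)),):
    p,d=get_image(n);np.savez("s2.npz",p=p,d=d);cv2.imwrite(f"pics/{n}2.png",cv2.resize(p[y0:y1,x0:x1],None,fx=5.6,fy=5.6,interpolation=cv2.INTER_CUBIC))
E
```

```text
clock 5.25 pos [605.9 135.8  37. ] rot [-3.139e+00  1.000e-03 -1.814e+00] F [ 3.24 -0.73  6.58] q7 -1.97 slide [0.3 1.9 7. ]
```

View pics/side2.png

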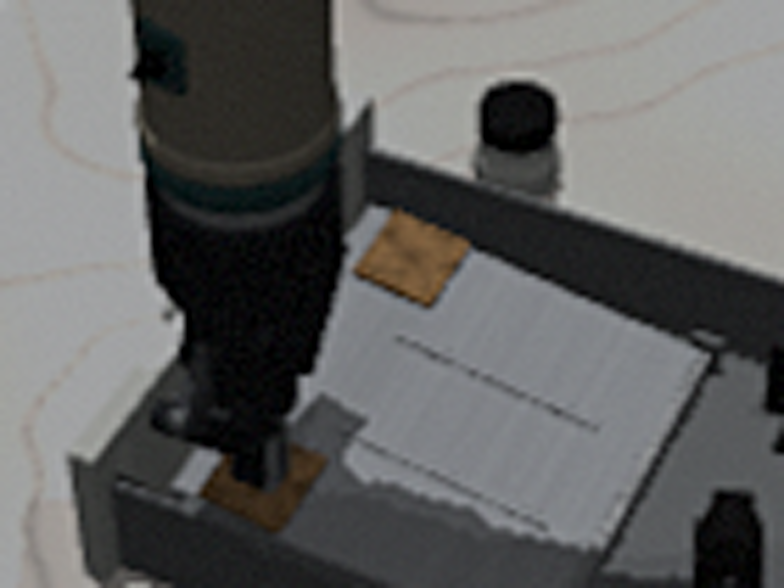

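The side crop shows the fingers standing on the gauge pad at about (265,490). The arm's end at the panel has dropped about 30 crop pixels, roughly 16 mm of pointer fall. I'll check this against the pad's depth.

```bash
cat > meas.py <<'E'
from h import *
import sys
def meas(p,d):
    o=np.array([604.,136,0]);ex=np.array([.971,-.237,0]);ey=np.array([.237,.971,0])
    o=o-116*ex-72*ey
    out={}
    # height map of pixels in tray coordinates
    vs,us=np.mgrid[195:285,215:345];us=us.ravel();vs=vs.ravel()
    c=calibration("side");K,R,t=map(np.array,(c['K'],c['R'],c['t']))
    D=d[vs,us];Y=(np.linalg.inv(K)@np.c_[us,vs,np.ones(len(us))].T)*D
    X=(R.T@(Y-t[:,None])).T;X=X[D>0];c3=p[vs,us][D>0].astype(int)
    x=(X-o)@ex;y=(X-o)@ey;z=X[:,2]
    org=(c3[:,2]-c3[:,0]>25)
    for nm,sg in(("gauge",1),("plain",-1)):
        m=org&(abs(x-118)<26)&(abs(y-sg*72)<26)&(z<56)&(z>5)
        A=np.c_[x[m]-118,y[m]-sg*72,np.ones(m.sum())]
        k=np.linalg.lstsq(A,z[m],rcond=None)[0]
        r=abs(z[m]-A@k)<2;k=np.linalg.lstsq(A[r],z[m][r],rcond=None)[0]
        print(nm,m.sum(),'centre z %.1f slope x %.3f y %.3f'%(k[2],k[0],k[1]))
if __name__=="__main__":
    f=np.load(sys.argv[1]);meas(f['p'],f['d'])
E
python3 meas.py side0.npz; python3 meas.py s2.npz
python3 - <<'E'
import numpy as np,cv2
a=[np.load(f)['p'][240:275,205:255] for f in("side0.npz","s2.npz")]
cv2.imwrite("pics/arm.png",cv2.resize(np.hstack(a),None,fx=8,fy=8,interpolation=cv2.INTER_CUBIC))
E
```

```text
gauge 244 centre z 50.1 slope x 0.218 y 0.019
plain 197 centre z 50.2 slope x 0.219 y 0.029
gauge 119 centre z 36.5 slope x 0.127 y -0.028
plain 204 centre z 41.7 slope x 0.151 y -0.042
```

View pics/arm.png

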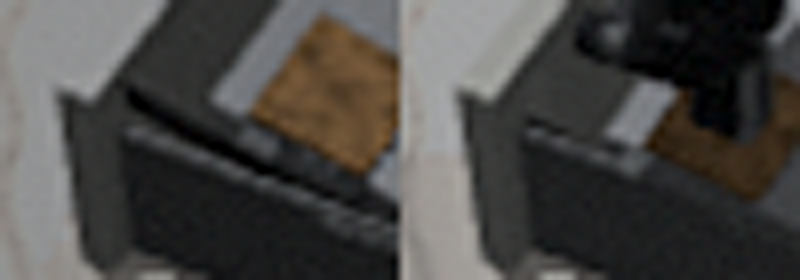

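Correcting for the +1 mm bias seen at rest, the pad has sunk about 13.5 mm, which is 16–17 mm of pointer fall. That leaves about 7.4 mm to go, and I'll go down 7.

Call:
play_rows([
  {"slide": [0, 0, 2], "turn": [0, 0, 0], "hand": 0},
  {"slide": [0, 0, 2], "turn": [0, 0, 0], "hand": 0},
  {"slide": [0, 0, 2], "turn": [0, 0, 0], "hand": 0},
  {"slide": [0, 0, 1], "turn": [0, 0, 0], "hand": 0},
  {"slide": [0, 0, 0], "turn": [0, 0, 0], "hand": 0},
])

```text
clock: 5.92
eef_pos: [606.8, 135.6, 30.4]
tool_rot: [-3.137, 0.001, -1.814]
force: [3.3, -1.4, 8.2]
width: 0.1
```

```bash
python3 go.py 604 136 30; python3 - <<'E'
from h import *
from meas import meas
for n,(x0,y0,x1,y1) in(("side",(200,170,340,275)),):
    p,d=get_image(n);meas(p,d);cv2.imwrite(f"pics/{n}3.png",cv2.resize(p[y0:y1,x0:x1],None,fx=5.6,fy=5.6,interpolation=cv2.INTER_CUBIC))
E
```

```text
clock 5.925 pos [606.8 135.6  30.4] rot [-3.137e+00  1.000e-03 -1.814e+00] F [ 3.25 -1.44  8.16] q7 -1.97 slide [0.3 2.8 0.3]
gauge 114 centre z 30.5 slope x 0.102 y -0.054
plain 202 centre z 36.6 slope x 0.070 y -0.041
```

View pics/side3.png

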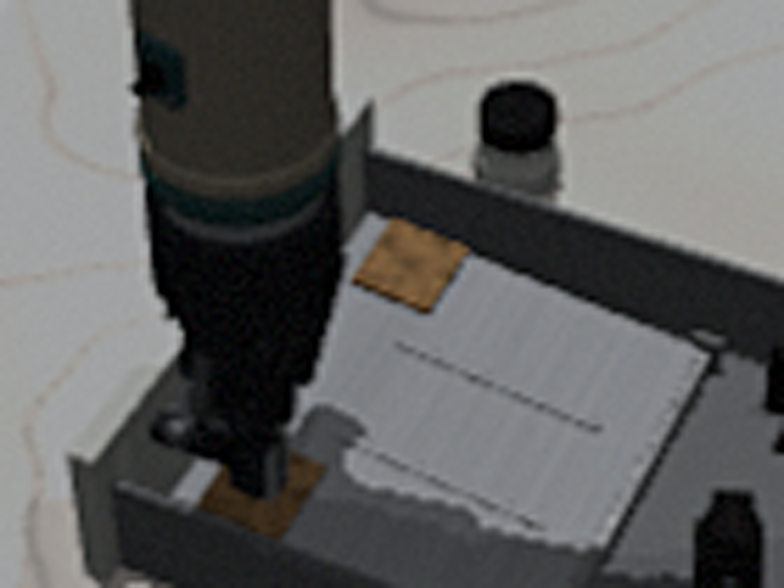

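The pad has sunk 19.6 mm by both depth and TCP, with 8.2 N, so the pointer should be near 34–35 mm. I'll go 1 mm further and then hold.

Call:
play_rows([
  {"slide": [0, 0, 1], "turn": [0, 0, 0], "hand": 0},
  {"slide": [0, 0, 0], "turn": [0, 0, 0], "hand": 0},
  {"slide": [0, 0, 0], "turn": [0, 0, 0], "hand": 0},
  {"slide": [0, 0, 0], "turn": [0, 0, 0], "hand": 0},
  {"slide": [0, 0, 0], "turn": [0, 0, 0], "hand": 0},
])

```text
clock: 6.6
eef_pos: [606.9, 135.6, 29.5]
tool_rot: [-3.137, 0.001, -1.814]
force: [3.2, -2.0, 7.8]
width: 0.2
```

```bash
python3 go.py 604 136 30; python3 - <<'E'
from h import *
from meas import meas
for i in range(5):
    p,d=get_image("side");meas(p,d)
E
```

```text
clock 6.6 pos [606.9 135.6  29.5] rot [-3.137e+00  1.000e-03 -1.814e+00] F [ 3.18 -2.02  7.8 ] q7 -1.97 slide [ 0.3  2.9 -0.5]
gauge 110 centre z 29.0 slope x 0.044 y -0.006
plain 202 centre z 35.6 slope x 0.097 y -0.039
gauge 109 centre z 29.7 slope x 0.078 y -0.042
plain 200 centre z 35.8 slope x 0.089 y -0.043
gauge 112 centre z 29.1 slope x 0.052 y -0.025
plain 200 centre z 35.8 slope x 0.077 y -0.043
gauge 106 centre z 29.6 slope x 0.094 y -0.049
plain 203 centre z 36.0 slope x 0.079 y -0.032
gauge 109 centre z 29.9 slope x 0.107 y -0.041
plain 200 centre z 35.7 slope x 0.093 y -0.026
```

Pad sink is about 20.6 mm and the mean hinge turn is (20.6+14.4)/2/137 ≈ 0.128 rad, which is on the long line. I'll hold here.

Call:
play_rows([
  {"slide": [0, 0, 0], "turn": [0, 0, 0], "hand": 0},
  {"slide": [0, 0, 0], "turn": [0, 0, 0], "hand": 0},
  {"slide": [0, 0, 0], "turn": [0, 0, 0], "hand": 0},
  {"slide": [0, 0, 0], "turn": [0, 0, 0], "hand": 0},
  {"slide": [0, 0, 0], "turn": [0, 0, 0], "hand": 0},
])

```text
clock: 7.48
eef_pos: [606.9, 135.6, 29.5]
tool_rot: [-3.137, 0.001, -1.814]
force: [3.2, -0.8, 8.0]
width: 0.1
```

Call:
play_rows([
  {"slide": [0, 0, 0], "turn": [0, 0, 0], "hand": 0},
  {"slide": [0, 0, 0], "turn": [0, 0, 0], "hand": 0},
  {"slide": [0, 0, 0], "turn": [0, 0, 0], "hand": 0},
  {"slide": [0, 0, 0], "turn": [0, 0, 0], "hand": 0},
  {"slide": [0, 0, 0], "turn": [0, 0, 0], "hand": 0},
])

```text
clock: 8.1
eef_pos: [606.9, 135.6, 29.5]
tool_rot: [-3.137, 0.001, -1.814]
force: [4.4, -0.7, 7.9]
width: -0.0
```

Call:
play_rows([
  {"slide": [0, 0, -4], "turn": [0, 0, 0], "hand": 0},
  {"slide": [0, 0, -8], "turn": [0, 0, 0], "hand": 0},
  {"slide": [0, 0, -12], "turn": [0, 0, 0], "hand": 0},
  {"slide": [0, 0, -25], "turn": [0, 0, 0], "hand": 0},
  {"slide": [0, 0, -40], "turn": [0, 0, 0], "hand": 0},
])

```text
clock: 8.72
eef_pos: [601.5, 135.9, 116.2]
tool_rot: [3.135, -0.003, -1.813]
force: [1.2, 0.0, -0.2]
width: -0.2
```

Call:
play_rows([
  {"slide": [0, 0, -50], "turn": [0, 0, 0], "hand": 0},
  {"slide": [0, 0, -40], "turn": [0, 0, 0], "hand": 0},
  {"slide": [50, 0, 0], "turn": [0, 0, 0], "hand": 0},
  {"slide": [60, 0, 0], "turn": [0, 0, 0], "hand": 0},
  {"slide": [60, 0, 0], "turn": [0, 0, 0], "hand": 0},
])

```text
clock: 9.35
eef_pos: [561.5, -30.0, 206.8]
tool_rot: [3.139, -0.0, -1.812]
force: [1.5, -0.7, 0.4]
width: -0.1
```

Call:
play_rows([
  {"slide": [60, 0, 0], "turn": [0, 0, 0], "hand": 0},
  {"slide": [60, 0, 0], "turn": [0, 0, 0], "hand": 0},
  {"slide": [60, 0, 0], "turn": [0, 0, 0], "hand": 0},
  {"slide": [0, 0, 0], "turn": [0, 0, 0], "hand": 0},
  {"slide": [0, 0, 0], "turn": [0, 0, 0], "hand": 0},
])

```text
clock: 9.98
eef_pos: [519.4, -202.8, 206.7]
tool_rot: [3.139, 0.001, -1.814]
force: [-0.3, 0.2, -0.5]
width: -0.3
```

```bash
python3 - <<'E'
from h import *
from meas import meas
p,d=get_image("side");meas(p,d);cv2.imwrite("pics/side4.png",p)
q,e=get_image("top");cv2.imwrite("pics/top4.png",q)
for c,s,m in pads("top",q,(200,180,310,240)):print(c,s,onz("top",*c,49))
for c,s,m in pads("side",p,(225,195,300,270)):print(c,s,onz("side",*c,49))
E
```

```text
gauge 248 centre z 50.0 slope x 0.212 y -0.016
plain 198 centre z 50.4 slope x 0.214 y 0.012
[235.04926108 202.33990148] [227 195  17  16 203] [604.32526474 135.16924231  49.        ]
[286.94711538 214.48557692] [279 207  17  16 208] [569.90112259  -4.66813331  49.        ]
[273.995 213.355] [264 205  21  17 200] [568.88122697  -3.51534482  49.        ]
[247.16734694 251.56734694] [236 242  23  20 245] [603.82953629 137.44726655  49.        ]
```

View pics/side4.png

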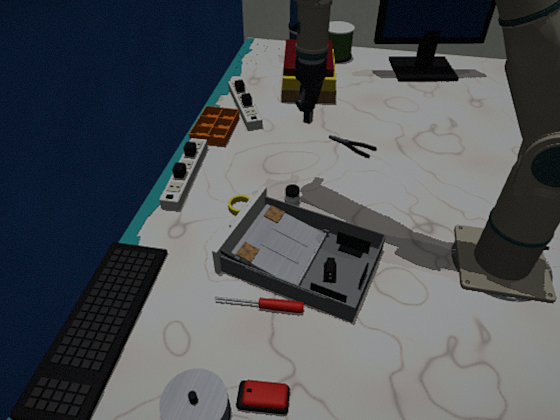

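View pics/top4.png

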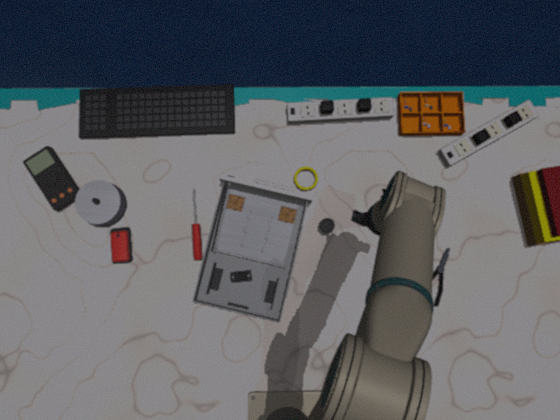

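The plate is back up, with the pads at 50.0 and 50.4 mm against 50.1 and 50.2 at the start. The pads are at the same pixels, (235,202) and (287,214), so the tray hasn't moved. The other things look unmoved too.

```bash
python3 -c "
from cell import *
print(finish_job())"
```

```text
the job is handed in; nothing more can be done
None
```

I pressed the cork pad at the pointer's corner with closed fingertips, held it at the long line, then let the plate spring back. The job is handed in, and it reported no verdict.

- **Hold:** It lasted about 1.5 s at roughly 8 N, with the fingertips steady at 29.5 mm above the bench. The pad had sunk about 20.6 mm and the hinge turn was about 0.128 rad.
- **Pointer reading:** I couldn't read the pointer against the scale directly, because the side view sees the panel from behind and the arm blocked the top view. "Level with the line" rests on pad depth, finger height and force, which all agreed.
- **After release:** Both pads are back at their starting height, within 0.2 mm. The tray moved less than about 0.3 mm, and the other things look unmoved in both views. The arm hid part of the pliers in the top view, but the side view shows them in place.
- **Discrepancies:** The side camera's pad heights read about 1 mm high at rest, so I used differences from the starting height. While pressing there was also a sideways force of 3–4 N, but it did not shift the tray.

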